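# Knock the wheel studs home in a hub

### The job

Two of the five press-in studs of the wheel hub still stand proud: pick up the mallet with the fat white nylon head and knock both down with it until their heads sit fully home against the flange like the other three. Only the mallet may touch the hub and its studs, never the gripper or arm. Then lay the mallet back down on the rubber mat, let go of it, and leave everything else on the bench where it is.

Things in the scene. Friction and masses are not known exactly. Their poses are not given: they have to be found in the camera images.
- hub: Steel wheel hub on a light timber board (190 x 190 x 20), fixed to the bench. Origin: under the board's centre, on the hub axis, z up. Barrel 72 diameter; flange 136 diameter, its upper face 77 above the bench. Five upright studs on a circle of radius 50: stud_a at 0 degrees about z from x, stud_b at 144; those at 72, 216, 288 are home, their 6 thick heads on the flange (tops 83 above the bench).
- stud_a (a joint): How far stud_a is driven down, m: 0 = its head's underside 20 mm above the flange, 0.020 = head seated on the flange (hard stop). Starts between 0 and 0.008. Steel stud, round head 22 diameter, 6 thick, on a 12 shank; it is tight: takes about 10 N to move and stays where it is left.
- stud_b (a joint): The same for the second proud stud, same shape and same values.
- stud_a_top (a point): Centre of the top of stud_a's head, moving with it; 83 above the bench when home, up to 103 at the start.
- stud_b_top (a point): Centre of the top of stud_b's head, likewise.
- mallet: Mallet (about 0.45 kg): white cylindrical head 54 diameter, 90 tall, and a wooden handle 22 wide, 26 tall. It starts standing on one striking face, handle level. Origin: centre of that lower face; z: up along the head (other face at +90); the handle leaves along -x, its axis 45 above the lower face, from 27 to 205 from the head's axis.
- mallet_grip (a point): Point on the handle's axis 65 from the head's axis (frame parallel to the mallet's); a good place to grip across the 22 mm width from above.
- mallet_head (a point): Centre of the mallet's head.
- mat: Black rubber mat 280 x 170 x 5, fixed flat on the bench, where the mallet starts and ends. Origin: centre of its underside; x along its length.
- socket: Bystander: steel socket, a tube 26 diameter and 30 tall, on a corner of the mat. Origin: centre of its underside.
- nut: Bystander: round steel lug nut 24 diameter, 18 tall, on a corner of the hub's board. Origin: centre of its underside.
- spare_stud: Bystander: spare stud standing on its head on the diagonally far corner of the hub's board, 22 diameter, 40 tall. Origin: centre of its underside.
- spray_can: Bystander: spray can 66 diameter, 190 tall, to the robot's left. Origin: centre of its underside.
- oil_bottle: Bystander: grey oil bottle 80 diameter, 200 tall, to the robot's right. Origin: centre of its underside.
- paint_tin: Bystander: bare metal paint tin 100 diameter, 110 tall, to the robot's right and nearer. Origin: centre of its underside.
- filter_box: Bystander: cardboard filter box 85 x 85 x 90 to the robot's left and nearer. Origin: centre of its underside.
- wrench: Bystander: steel wrench lying crosswise beyond the hub and the mat. Origin: underside, mid-length.
There are look-alikes about, which are no part of the job. Leave any turquoise look-alike of the mallet alone.

How it is judged:
On the way, in this order (a step that is already met when the one before it is completed fails the run):
1. the mallet is lifted clear of the mat (z of mallet_head in the frame of mat above 0.09 m), for 0.2 s.
2. both proud studs are driven home (head within 2 mm of the flange) (value of joint each of stud_a, stud_b above 0.018 m), for 0.2 s.
At the end, for the whole second after the job is handed in: Both studs are home (joint above 0.018 of 0.020, heads within 2 mm of the flange), and the mallet lies or stands still on the mat, its head's centre over the mat and less than 60 mm above the bench (all of step 2 and x of mallet_head in the frame of mat between -0.14 and 0.14 m and y of mallet_head in the frame of mat between -0.085 and 0.085 m and z of mallet_head in the frame of mat below 0.06 m and linear speed of mallet below 0.03 m/s and angular speed of mallet below 0.3 rad/s); the robot touches nothing.
It fails at once if the gripper or the arm touches the hub, its board or its studs (over 1 N) (contact force between any of the fingers, the arm and hub above 1 N).
It fails at once if a bystander is pushed more than 30 mm from its place or tipped over (distance of any of socket, nut, spare_stud, spray_can, oil_bottle, paint_tin, filter_box, wrench from where it was at the start of the episode above 0.03 m or angle between any of socket, nut, spare_stud, spray_can, oil_bottle, paint_tin, filter_box, wrench's own z axis and vertical above 0.6 rad).
It also fails if it takes over 56 s, if anything falls off the work surface, if the arm or the gripper's body presses on something with over 40 N, if the wrist force passes 120 N, or if a joint passes its speed limit or range.

### The arm

A 7-joint arm with a two-finger parallel gripper is mounted at the origin on the work surface. World frame = base frame: x ahead of the robot, y to its left, z up, the work surface at z = 0. Lengths are in m, angles in rad, forces in N, time in s.
With the tool pointing down it reaches from about 0.35 to 0.9 m from the base axis. Payload 7.2 kg.
Tool frame: the origin (TCP) lies at the very end of the fingers, on their centre line; the grasp point (between the pads) lies ctrl.hold_point_z behind it (ctrl.hold_point_z is the distance from the TCP to the grasp point, in m); z points along the fingers, x is the direction in which the jaws open and shut, and the axes are right-handed (so a half turn about z gives the same grasp; the last joint's range is limited). The gripper opens to 88 mm and grips with 3 to 60 N. Pads are 20 mm wide; open, the fingers measure 115 mm over their backs; the gripper's body (75 mm by 178 mm) begins 61 mm behind the grasp point.
Start: joints at [1.141, 0.411, -0.013, 1.596, 0.006, 1.134, -0.082], TCP at [0.221, -0.585, 0.223] pointing down, gripper open.
Joint ranges: [-2.95, 2.95], [-0.29, 1.99], [-1.47, 1.44], [0.14, 2.54], [-1.03, 4.17], [0.13, 1.85], [-2.86, 2.86]. Speed limits (rad/s): [2.39, 2.39, 3.01, 3.01, 3.14, 3.14, 3.14].

### API

Orientations are given as [roll, pitch, yaw] about the fixed x, y, z axes, in that order (R = Rz(yaw) Ry(pitch) Rx(roll)).
In Python, from workcell import ctrl gives the robot as it stands.
- The arm moves only by the shell command python3 -m handwheel 'ROWS' [FORCE]. ROWS is JSON, a list that holds one entry, the list of rows, each a list of 7 numbers: the shift along the tool's x, y, z in mm, then the turn, a rotation vector about the tool's x, y, z in degrees, then the opening in per cent of the stroke, from 0 (shut) to 100 (fully open). In form: [[[tx, ty, tz, wx, wy, wz, hand], ...]]. A call has exactly 10 rows; each row is the pose to reach, as a shift and turn from the pose commanded when the call began, along the tool's axes at that moment; what a row does not reach only later rows make up. A row lasts 1/8 s, in which the tool goes at most 62.5 mm and 10.7 degrees, less where a joint would pass 70% of its speed; a pose out of reach is approached as far as the arm can. A call with a gripper value outside its range is refused whole. The fingers move at their own pace and stop on an object; FORCE is the grip in N (left out, the last holds). Time passes only in rows, so rows that repeat a pose let the fingers close, or fill a call up. It gives the time, the measured TCP pose, the force and the opening at its end, in the units of the state.
- ctrl.get_obs(): the state, without advancing time (a new reading comes with each control period).
- ctrl.capture(name): name is "scene" or "top" or "wrist"; returns the picture (420x560x3 uint8, red, green, blue); there is no depth.
- ctrl.get_calibration(name): a dict with "camera_matrix" (3x3 intrinsics, pixels), "R" (3x3) and "t" (3): a world point X has camera coordinates R X + t; the wrist camera has in their place "mount" (4x4, takes a point from camera to tool coordinates, whose origin is the TCP and whose axes are the tool frame's). Camera axes: x right, y down, z forward; pixel columns grow to the right and rows downward; lengths in m; the calibration is good to about 2 mm. The wrist camera is an equidistant fisheye: a pixel r from the principal point sees the ray r / f radians off the axis. A picture is of the moment at which its call begins: read the wrist's pose just before it. get_calibration takes no time and is no camera call.
- ctrl.finish_job(): hands the job in, once; it reports no verdict.
The state is a dict: "time_s": time; "q": joint angles; "qvel": joint speeds; "effort": joint torques, N m; "tcp_pos": TCP position; "ee_rot": TCP orientation; "force": force on the tool from outside, world axes, zero at the start; "torque": the same for the moment, N m; "grip_width": finger opening in m.
Only numpy, scipy, OpenCV 4.12 (cv2) and the standard library are available. Lean on these libraries where they do the work, as an engineer would, in place of code of your own. Each camera call takes 0.05 s, during which the arm holds its last target. There are 200 camera calls.

## Working session

There is one attempt and no reset: what is moved stays moved. The work goes in short steps, Python scripts to look and compute and a shell command to move; the robot and the scene stay as the last step left them, time stands still between calls to the robot, and variables do not carry over. Pictures are saved under pics/ and viewed, about 8 in all and at most 12, crops included, and the job is handed in when it is done.

```bash
mkdir -p pics; ls; python3 - <<'E'
from workcell import ctrl
import cv2,numpy as np
print(ctrl.get_obs()); print(ctrl.hold_point_z)
for n in("scene","top","wrist"):
    c=ctrl.get_calibration(n);print(n,c)
    im=ctrl.capture(n);cv2.imwrite(f'pics/{n}0.png',im[:,:,::-1])
E
```

```text
pics
{'time_s': 0.0, 'q': array([ 1.14077774,  0.41188585, -0.01273701,  1.59707943,  0.00559526,
        1.13432793, -0.08215707]), 'qvel': array([ 1.94254927e-04,  4.71886637e-05,  1.55140752e-03,  8.95446399e-04,
        8.98419410e-04, -1.57983488e-04,  2.38368624e-04]), 'effort': array([ 5.22174068e-04, -5.87968647e+01,  6.41863961e-01, -2.91078633e+01,
       -5.38088218e-02,  1.81318709e-02,  1.49582715e-04]), 'tcp_pos': array([ 0.22101717, -0.5840398 ,  0.22180324]), 'ee_rot': array([ 3.14148817e+00,  1.66174816e-03, -1.20888918e+00]), 'force': array([-0.01255795,  0.45944943,  0.56836288]), 'torque': array([ 0.01331839,  0.03581031, -0.01452132]), 'grip_width': 0.08771053980964615}
0.0187
scene {'camera_matrix': array([[482.43513799,   0.        , 278.72724675],
       [  0.        , 482.43513799, 208.53425485],
       [  0.        ,   0.        ,   1.        ]]), 'R': array([[-0.84663553,  0.53206677,  0.01064157],
       [ 0.39201941,  0.6370632 , -0.66368009],
       [-0.35990147, -0.55772344, -0.74794084]]), 't': array([ 0.36576836, -0.13202848,  1.68140806])}
top {'came
[... 197 characters left out ...]
9967723, -0.01212079],
       [-0.9972596 ,  0.02312585, -0.07027433],
       [ 0.07053195,  0.01051851, -0.99745406]]), 't': array([0.02329517, 0.47083219, 1.32479264])}
wrist {'camera_matrix': array([[325.1922621 ,   0.        , 280.18931322],
       [  0.        , 325.1922621 , 209.34829443],
       [  0.        ,   0.        ,   1.        ]]), 'mount': array([[ 9.99997976e-01, -1.11095072e-03,  1.67721676e-03,
        -3.06986622e-04],
       [ 6.18285336e-04,  9.63063264e-01,  2.69274520e-01,
        -7.39555791e-02],
       [-1.91441657e-03, -2.69272938e-01,  9.63062002e-01,
        -1.61807359e-01],
       [ 0.00000000e+00,  0.00000000e+00,  0.00000000e+00,
         1.00000000e+00]])}
```

```bash
python3 - <<'E'
import cv2
for n in("scene","top"):
    cv2.imwrite(f'pics/{n}0b.png',cv2.resize(cv2.imread(f'pics/{n}0.png'),(800,600),interpolation=cv2.INTER_CUBIC))
E
```

```text
(no output)
```

View pics/top0b.png

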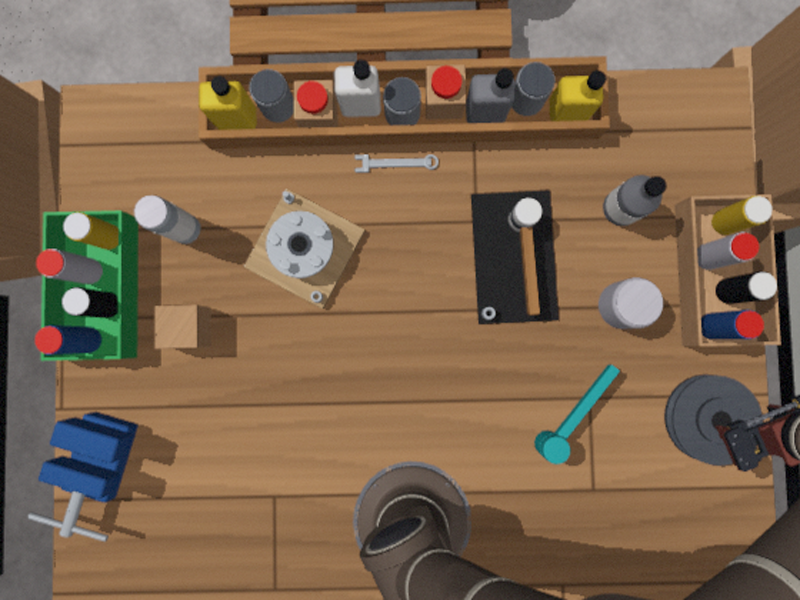

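View pics/scene0b.png

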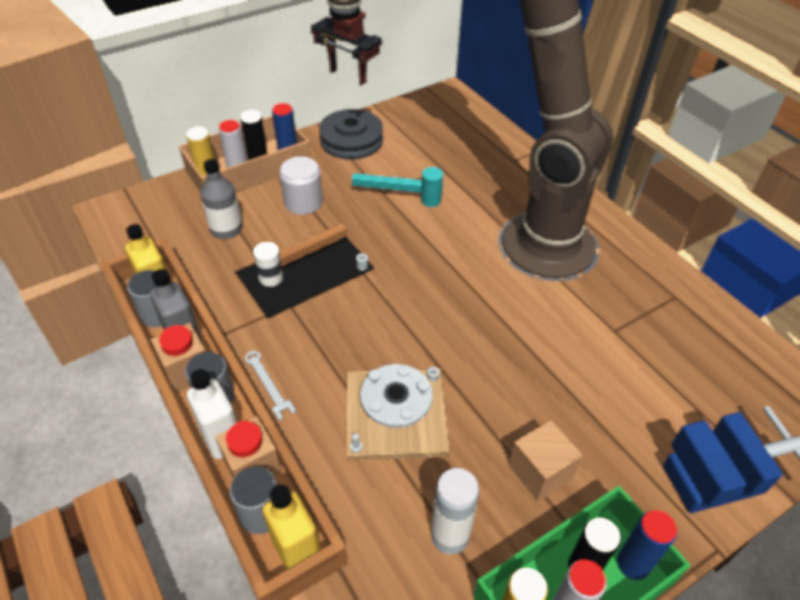

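Top picture: candidates for the mallet are the white-headed one on the black mat (head at 527,212; handle to 532,313) and the turquoise look-alike (553,447). The white-headed one matches the description. The hub is at (299,243), the socket at (489,313), the nut and spare stud at (316,297) and (288,197). Next come the numbers and close crops.

```bash
cat > h.py <<'E'
from workcell import ctrl
import numpy as np, cv2
from scipy.spatial.transform import Rotation as Ro
def proj(n,X):
    c=ctrl.get_calibration(n);X=np.atleast_2d(X)
    p=X@c['R'].T+c['t'];p=p@c['camera_matrix'].T
    return p[:,:2]/p[:,2:]
def unproj(n,uv,z):
    c=ctrl.get_calibration(n)
    d=c['R'].T@np.linalg.inv(c['camera_matrix'])@np.array([*uv,1.]);o=-c['R'].T@c['t']
    return o+d*(z-o[2])/d[2]
def pose():
    o=ctrl.get_obs();return np.array(o['tcp_pos']),Ro.from_euler('xyz',o['ee_rot']).as_matrix(),o
def projw(X,p,R):
    c=ctrl.get_calibration('wrist');M=c['mount'];K=c['camera_matrix']
    t=(np.atleast_2d(X)-p)@R; q=(t-M[:3,3])@M[:3,:3]
    r=np.linalg.norm(q[:,:2],axis=1);th=np.arctan2(r,q[:,2])
    return q[:,:2]/r[:,None]*th[:,None]*K[0,0]+K[:2,2]
def unprojw(uv,z,p,R):
    c=ctrl.get_calibration('wrist');M=c['mount'];K=c['camera_matrix']
    d=np.array(uv)-K[:2,2];r=np.hypot(*d);th=r/K[0,0]
    ray=np.array([*(d/max(r,1e-9)*np.sin(th)),np.cos(th)])
    o=R@M[:3,3]+p;w=R@M[:3,:3]@ray
    return o+w*(z-o[2])/w[2]
def to_tool(X,Rm=None):  # target TCP -> shift mm in tool axes
    p,R,_=pose();return (np.array(X)-p)@R*1000
E
python3 - <<'E'
from h import *
s=.7
for k,uv,z in [('headtop',(527,212),.095),('handle end',(532,313),.063),('handle near',(529,228),.063),('hub',(299,244),.077),('socket',(489,313),.035),('nut',(316,297),.038),('spare',(288,197),.06),('can',(152,212),.19),('box',(176,326),.09),('bottle',(655,186),.2),('tin',(637,302),.11),('mat1',(472,194),.005),('mat2',(551,190),.005),('mat3',(558,320),.005),('mat4',(479,324),.005),('bd1',(283,192),.02),('bd2',(369,235),.02),('bd3',(322,309),.02),('bd4',(245,265),.02)]:
    print(k,unproj('top',(uv[0]*s-.15,uv[1]*s-.15),z).round(4))
t=cv2.imread('pics/top0.png');a=cv2.resize(t[125:222,165:262],(400,400),interpolation=cv2.INTER_CUBIC)
b=cv2.resize(t[125:235,322:432],(400,400),interpolation=cv2.INTER_CUBIC)
s_=cv2.imread('pics/scene0.png');c=cv2.resize(s_[248:328,238:318],(400,400),interpolation=cv2.INTER_CUBIC)
cv2.imwrite('pics/c1.png',np.hstack([a,c]));cv2.imwrite('pics/c2.png',b)
E
```

```text
headtop [ 0.6238 -0.2431  0.095 ]
handle end [ 0.4239 -0.2519  0.063 ]
handle near [ 0.597  -0.2521  0.063 ]
hub [0.5734 0.2147 0.077 ]
socket [ 0.427  -0.1689  0.035 ]
nut [0.4681 0.1874 0.038 ]
spare [0.674  0.2392 0.06  ]
can [0.6223 0.4676 0.19  ]
box [0.4132 0.4589 0.09  ]
bottle [ 0.6453 -0.4575  0.2   ]
tin [ 0.4389 -0.4468  0.11  ]
mat1 [ 0.6832 -0.1446  0.005 ]
mat2 [ 0.6876 -0.3132  0.005 ]
mat3 [ 0.4101 -0.3171  0.005 ]
mat4 [ 0.4054 -0.1509  0.005 ]
bd1 [0.6942 0.2571 0.02  ]
bd2 [0.5977 0.0764 0.02  ]
bd3 [0.4439 0.1777 0.02  ]
bd4 [0.5403 0.3388 0.02  ]
```

View pics/c1.png

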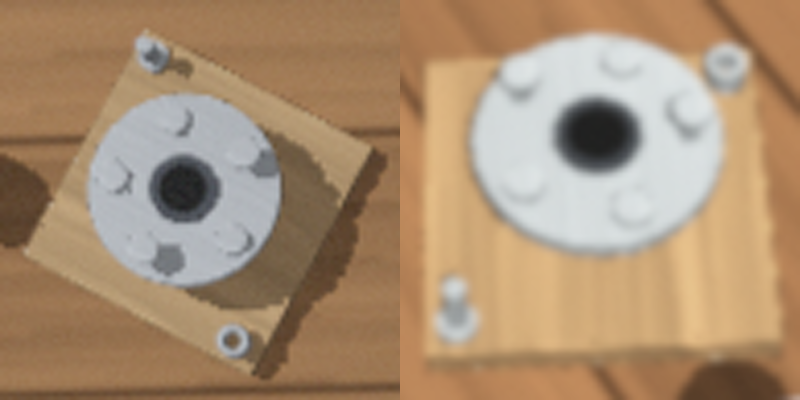

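View pics/c2.png

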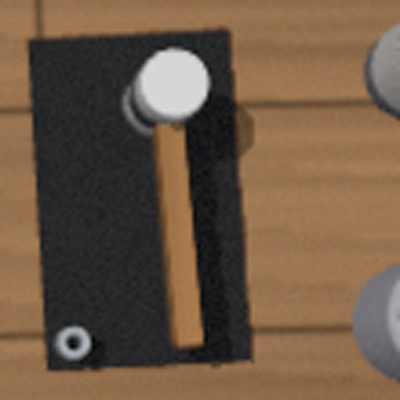

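The crops show the proud studs by their detached shadows: in the top crop at (242,150) and (142,246), in the scene crop at (688,108) and (520,75). The mallet head has a white top centred at (172,85) in its crop, and the wood handle runs to (188,345). I'll fit the hub to all five heads in both views.

```bash
python3 - <<'E'
from h import *
from scipy.optimize import least_squares
T=np.array([[177,120],[116,176],[141,245],[236,237],[242,149]])*.2425+[165,125]
S=np.array([[232,205],[125,181],[120,69],[222,58],[288,104]])*.2+[238,248]
# order: 8deg? heads at ph,ph+72,ph+144(a),ph+216,ph+288(b)
# scene order candidates: test cyc. assignment
def heads(p):
    a=p[2]+np.deg2rad(72)*np.arange(5);z=np.full(5,.083);z[2]=p[3];z[4]=p[4]
    return np.c_[p[0]+.05*np.cos(a),p[1]+.05*np.sin(a),z]
p0=[.573,.215,np.deg2rad(8),.098,.098]
print('pred scene crop',((proj('scene',heads(p0))-[238,248])/.2).round(),'\ntop',((proj('top',heads(p0))-[165,125])/.2425).round())
# match scene
P=proj('scene',heads(p0));from scipy.optimize import linear_sum_assignment as L
i,j=L(np.linalg.norm(P[:,None]-S[None],axis=2));S=S[j];print(j)
f=lambda p,k=3:np.r_[(proj('top',heads(p))-T).ravel(),(proj('scene',heads(p))-S).ravel()]
r=least_squares(f,p0);print(r.x,np.rad2deg(r.x[2]));print(r.fun.reshape(2,5,2).round(1));print(heads(r.x).round(4))
a=unproj('top',np.array([172,85])*.275+[322,125],.095)
b1=unproj('top',np.array([170,125])*.275+[322,125],.063);b2=unproj('top',np.array([188,345])*.275+[322,125],.063)
d=(b1-b2);print(a,b1,b2,'yaw',np.rad2deg(np.arctan2(d[1],d[0])),np.linalg.norm(d), 'a vs end yaw',np.rad2deg(np.arctan2(*(a-b2)[[1,0]])),np.linalg.norm((a-b2)[:2]))
print(proj('scene',[a])*1.4286)
E
```

```text
pred scene crop [[123. 179.]
 [232. 202.]
 [290. 107.]
 [218.  54.]
 [118.  71.]] 
top [[169. 117.]
 [110. 177.]
 [143. 249.]
 [231. 238.]
 [241. 151.]]
[1 0 4 3 2]
[0.57310898 0.21419856 0.12460655 0.10199516 0.09896756] 7.139429526136161
[[[-1.3 -0.7]
  [-1.2 -0.1]
  [ 0.3  0.6]
  [-1.2  0.3]
  [ 0.2  0.6]]

 [[-0.7 -0.8]
  [-0.5 -0.6]
  [ 0.3 -0.2]
  [-0.7 -0.9]
  [-0.5 -0.2]]]
[[0.6227 0.2204 0.083 ]
 [0.5825 0.2633 0.083 ]
 [0.5293 0.2383 0.102 ]
 [0.5366 0.18   0.083 ]
 [0.5944 0.1689 0.099 ]]
[ 0.62337057 -0.24467047  0.095     ] [ 0.59734434 -0.24807824  0.063     ] [ 0.42117796 -0.25592867  0.063     ] yaw 2.5515619192988357 0.17634121484688176 a vs end yaw 3.186971893400854 0.20250580235026827
[[266.37944026 249.66617057]]
```

```bash
cat >> h.py <<'E'
def rel(X,yaw):  # target TCP pos, target yaw deg (pointing straight down)
    p,R,o=pose();Rt=Ro.from_euler('xyz',[np.pi,0,np.deg2rad(yaw)]).as_matrix()
    return ((np.array(X)-p)@R*1000).round(1),np.rad2deg(Ro.from_matrix(R.T@Rt).as_rotvec()).round(2)
E
python3 -c "
from h import *
print(rel([.623,-.2455,.2],-87))"
```

```text
(array([-174.5, -495.8,   22.1]), array([ 0.02,  0.07, 17.73]))
```

```bash
python3 -m handwheel '[[[-19,-55,0,0,0,2,100],[-39,-110,0,0,0,4,100],[-58,-165,0,0,0,6,100],[-78,-220,0,0,0,8,100],[-97,-275,0,0,0,10,100],[-116,-331,5,0,0,12,100],[-136,-386,10,0,0,14,100],[-155,-441,16,0,0,16,100],[-174,-496,22,0,0,17.7,100],[-174,-496,22,0,0,17.7,100]]]' 50; python3 - <<'E'
from h import *
p,R,o=pose();im=ctrl.capture('wrist');print(p,o['ee_rot'],o['time_s'],o['force'])
cv2.imwrite('pics/w1.png',im[:,:,::-1])
X=[[.623,-.2455,.095],[.4187,-.256,.063]];print(projw(X,p,R))
E
```

```text
time_s: 1.4
tcp_pos: [0.6266, -0.2399, 0.199]
ee_rot: [3.141, 0.004, -1.51]
force: [-0.6, 0.5, 0.7]
grip_width: 0.0878
[ 0.62657085 -0.23988434  0.19902607] [ 3.14137296  0.00363506 -1.5098918 ] 1.4 [-0.55752243  0.47831107  0.73644366]
[[286.90442929 213.38307889]
 [283.44533445 367.53891113]]
```

View pics/w1.png

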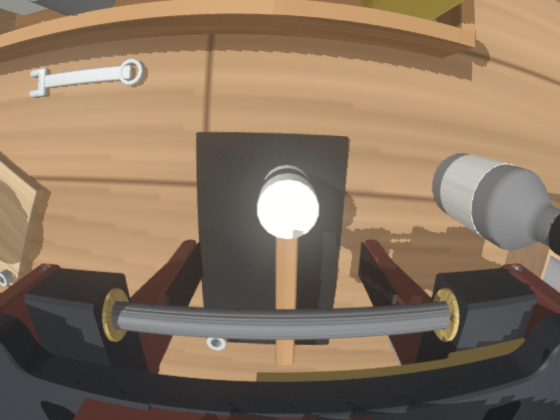

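The wrist view confirms the white-headed mallet, head top at about (288,208), with the handle running straight down to (285,363). That is within 5 px of the prediction.

```bash
python3 - <<'E'
from h import *
p,R,o=pose()
h=unprojw((288,208.5),.095,p,R);e=unprojw((285,363),.063,p,R)
print(h,e,np.rad2deg(np.arctan2(*(h-e)[[1,0]])),np.linalg.norm((h-e)[:2]))
print(rel([.6245,-.2455,.049],-87),rel([h[0],h[1],.049],-87))
E
```

```text
[ 0.62514184 -0.24987335  0.095     ] [ 0.4238503 -0.2605069  0.063    ] 3.0239323043051023 0.20157220950483748
(array([  2.4,   0. , 150.4]), array([0.07, 0.09, 0.3 ])) (array([  6.8,  -0.4, 150.4]), array([0.07, 0.09, 0.3 ]))
```

```bash
python3 - <<'E'
from h import *
p=np.array([ 0.62657085,-0.23988434,0.19902607]);R=Ro.from_euler('xyz',[3.14137296,0.00363506,-1.5098918]).as_matrix()
h=unprojw((288,208.5),.095,p,R);e=unprojw((285,363),.063,p,R)
print(h,e,np.rad2deg(np.arctan2(*(h-e)[[1,0]])),np.linalg.norm((h-e)[:2]))
p,R,o=pose();print(p,o['ee_rot']);im=ctrl.capture('wrist')
m=((im.min(2)>225)).astype(np.uint8);m[:150]=0;m[250:]=0
n,l,s,c=cv2.connectedComponentsWithStats(m);k=1+np.argmax(s[1:,4]);print(c[k],s[k]);h=unprojw(c[k],.095,p,R);print(h)
print(rel([*h[:2],.049],-87))
E
```

```text
[ 0.62736234 -0.2461436   0.095     ] [ 0.42657951 -0.25735089  0.063     ] 3.1948193001995953 0.2010953692864653
[ 0.6245746  -0.24336787  0.19939454] [ 3.14030546e+00  1.50165162e-03 -1.51323581e+00]
[283.17407006 205.90249187] [ 254  177   60   59 2769]
[ 0.6271891  -0.24564319  0.095     ]
(array([ 1.000e-01, -4.100e+00,  1.508e+02]), array([0.08, 0.01, 0.12]))
```

```bash
python3 -m handwheel '[[[0,-3.5,30,0,0,0,100],[0,-3.5,75,0,0,0,100],[0,-3.5,115,0,0,0,100],[0,-3.5,140,0,0,0,100],[0,-3.5,151,0,0,0,100],[0,-3.5,151,0,0,0,100],[0,-3.5,151,0,0,0,40],[0,-3.5,151,0,0,0,0],[0,-3.5,151,0,0,0,0],[0,-3.5,151,0,0,0,0]]]' 50; python3 -c "
from h import *
p,R,o=pose();print(p,o['ee_rot'],o['grip_width'],o['force'],o['time_s'])"
```

```text
time_s: 2.75
tcp_pos: [0.6272, -0.246, 0.0501]
ee_rot: [-3.141, -0.0, -1.518]
force: [-0.0, 0.5, 2.0]
grip_width: 0.0534
[ 0.62724021 -0.24603116  0.05008791] [-3.14100914e+00 -2.05799005e-04 -1.51779601e+00] 0.05343889623887981 [-0.02702756  0.50186888  2.04278935] 2.75
```

```bash
python3 -m handwheel '[[[0,0,-10,0,0,0,0],[0,0,-30,0,0,0,0],[0,0,-55,0,0,0,0],[0,0,-80,0,0,0,0],[0,0,-105,0,0,0,0],[0,0,-130,0,0,0,0],[0,0,-145,0,0,0,0],[0,0,-150,0,0,0,0],[0,0,-150,0,0,0,0],[0,0,-150,0,0,0,0]]]' 55; python3 - <<'E'
from h import *
p,R,o=pose();im=ctrl.capture('wrist');im2=ctrl.capture('scene');print(p,o['ee_rot'],o['grip_width'],o['force'])
cv2.imwrite('pics/w2.png',np.hstack([cv2.resize(im[:,100:460],(400,467)),cv2.resize(im2[100:310,100:280],(400,467))])[:,:,::-1])
E
```

```text
time_s: 4.0
tcp_pos: [0.6264, -0.2459, 0.1985]
ee_rot: [3.14, 0.001, -1.518]
force: [-0.3, 0.8, -4.3]
grip_width: 0.0535
[ 0.62644958 -0.24586021  0.19850199] [ 3.13987481e+00  6.56361667e-04 -1.51783508e+00] 0.053466178525726805 [-0.29556377  0.79407357 -4.27473771]
```

View pics/w2.png

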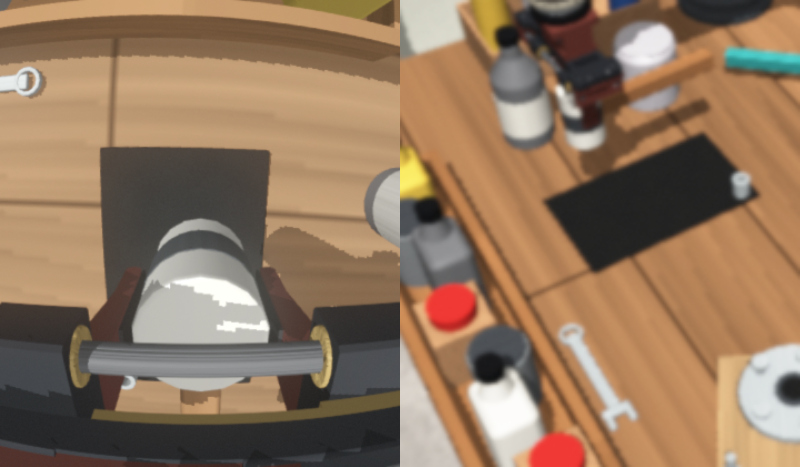

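Mallet is held level and clear of the mat, with nothing disturbed. Next is the transfer to the stud at about (0.529, 0.238).

```bash
python3 -c "
from h import *
print(rel([.5293,.2383,.1985],-87));print(rel([.5944,.1689,.1985],-87))"
```

```text
(array([-488.7,   71.6,    0.5]), array([0.08, 0.03, 0.03]))
(array([-4.159e+02,  1.020e+01,  4.000e-01]), array([0.08, 0.03, 0.03]))
```

```bash
python3 -m handwheel '[[[-25,4,0,0,0,0,0],[-70,10,0,0,0,0,0],[-130,19,0,0,0,0,0],[-190,28,0,0,0,0,0],[-250,37,0,0,0,0,0],[-310,46,0,0,0,0,0],[-370,54,0,0,0,0,0],[-430,63,0,0,0,0,0],[-475,70,0,0,0,0,0],[-489,72,0,0,0,0,0]]]'; python3 -m handwheel '[[[0,0,0,0,0,0,0],[0,0,0,0,0,0,0],[0,0,0,0,0,0,0],[0,0,0,0,0,0,0],[0,0,0,0,0,0,0],[0,0,0,0,0,0,0],[0,0,0,0,0,0,0],[0,0,0,0,0,0,0],[0,0,0,0,0,0,0],[0,0,0,0,0,0,0]]]'; python3 - <<'E'
from h import *
p,R,o=pose();im=ctrl.capture('top');im2=ctrl.capture('scene');print(p,o['ee_rot'],o['grip_width'],o['force'])
print(rel([.5293,.2383,.1985],-87))
c=proj('scene',[[.573,.214,.1]])[0].astype(int)
cv2.imwrite('pics/h1.png',np.hstack([cv2.resize(im[105:245,145:285],(400,400)),cv2.resize(im2[c[1]-70:c[1]+50,c[0]-60:c[0]+60],(400,400))])[:,:,::-1])
E
```

```text
time_s: 5.35
tcp_pos: [0.5267, 0.2434, 0.1996]
ee_rot: [3.141, 0.002, -1.512]
force: [-0.9, 0.1, -4.6]
grip_width: 0.0535
time_s: 6.6
tcp_pos: [0.5293, 0.2385, 0.1996]
ee_rot: [-3.142, -0.0, -1.518]
force: [-0.7, 0.7, -4.7]
grip_width: 0.0535
[0.52925019 0.23847551 0.19963207] [-3.14158131e+00 -2.41614861e-05 -1.51786569e+00] 0.05349358057098368 [-0.70468628  0.74230616 -4.67965381]
(array([ 0.2, -0. ,  1.1]), array([-0.  , -0.  ,  0.03]))
```

View pics/h1.png

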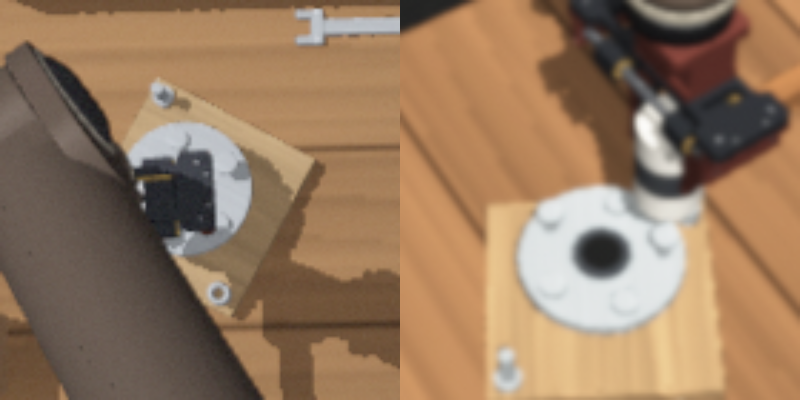

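```bash
python3 -m handwheel '[[[0,0,15,0,0,0,0],[0,0,35,0,0,0,0],[0,0,48,0,0,0,0],[0,0,52,0,0,0,0],[0,0,56,0,0,0,0],[0,0,60,0,0,0,0],[0,0,64,0,0,0,0],[0,0,67,0,0,0,0],[0,0,67,0,0,0,0],[0,0,67,0,0,0,0]]]' 60;  python3 -c "
from h import *
p,R,o=pose();print(p,o['ee_rot'],o['grip_width'],o['force'],o['torque'])"
```

```text
time_s: 7.95
tcp_pos: [0.5293, 0.2385, 0.1324]
ee_rot: [3.142, 0.0, -1.518]
force: [-1.3, -1.8, -2.2]
grip_width: 0.0533
[0.52932377 0.23851199 0.13235611] [ 3.14158530e+00  7.67897390e-05 -1.51785418e+00] 0.05326309454683873 [-1.3345398  -1.81779414 -2.16306503] [-0.19242533  0.45405554  0.01912539]
```

```bash
python3 -m handwheel '[[[0,0,1,0,0,0,0],[0,0,2,0,0,0,0],[0,0,3,0,0,0,0],[0,0,4,0,0,0,0],[0,0,4.5,0,0,0,0],[0,0,5,0,0,0,0],[0,0,5,0,0,0,0],[0,0,5,0,0,0,0],[0,0,5,0,0,0,0],[0,0,5,0,0,0,0]]]';  python3 -c "
from h import *
p,R,o=pose();print(p,o['ee_rot'],o['grip_width'],o['force'],o['torque'])"
```

```text
time_s: 9.2
tcp_pos: [0.5294, 0.2385, 0.128]
ee_rot: [-3.141, 0.0, -1.518]
force: [-3.9, -1.0, 7.1]
grip_width: 0.0537
[0.52937971 0.23853937 0.12797936] [-3.14118231e+00  1.15696227e-04 -1.51789613e+00] 0.0536797306243283 [-3.89788955 -0.95264566  7.11166169] [-0.41660309  0.839032   -0.01284675]
```

```bash
python3 -m handwheel '[[[0,0,1,0,0,0,0],[0,0,2,0,0,0,0],[0,0,2.5,0,0,0,0],[0,0,3,0,0,0,0],[0,0,3,0,0,0,0],[0,0,3,0,0,0,0],[0,0,3,0,0,0,0],[0,0,3,0,0,0,0],[0,0,3,0,0,0,0],[0,0,3,0,0,0,0]]]';  python3 -c "
from h import *
p,R,o=pose();print(p,o['ee_rot'],o['grip_width'],o['force'],o['torque'])"
```

```text
time_s: 10.45
tcp_pos: [0.5296, 0.2386, 0.1278]
ee_rot: [-3.14, 0.0, -1.518]
force: [-9.9, -5.8, 28.9]
grip_width: 0.0537
[0.5296437  0.23862056 0.12777175] [-3.13959625e+00  6.69484814e-05 -1.51809125e+00] 0.05365698416564667 [-9.85361727 -5.77048408 28.8671068 ] [-1.44716936  2.65219719  0.05731927]
```

Hard stop at TCP z 0.1278 with about 33 N; 0.128 was predicted for a seated stud. Next: up and over to the second stud.

```bash
python3 -m handwheel '[[[0,0,-5,0,0,0,0],[0,0,-20,0,0,0,0],[0,0,-40,0,0,0,0],[0,0,-46,0,0,0,0],[18,-15,-46,0,0,0,0],[40,-38,-46,0,0,0,0],[60,-58,-46,0,0,0,0],[73,-61,-46,0,0,0,0],[73,-61,-46,0,0,0,0],[73,-61,-46,0,0,0,0]]]';  python3 -c "
from h import *
p,R,o=pose();print(p,o['ee_rot'],o['grip_width'],o['force'],o['torque']);print(rel([.5944,.1689,.128],-87))"
```

```text
time_s: 11.7
tcp_pos: [0.5931, 0.17, 0.1705]
ee_rot: [3.141, 0.001, -1.517]
force: [0.2, -0.3, -4.5]
grip_width: 0.0534
[0.59306551 0.17002123 0.17052421] [ 3.14088578e+00  7.48206395e-04 -1.51662497e+00] 0.05342269161636564 [ 0.20329847 -0.28561945 -4.53051424] [ 0.02528307 -0.07906588  0.00980173]
(array([ 1.2, -1.3, 42.5]), array([0.04, 0.04, 0.1 ]))
```

```bash
python3 -m handwheel '[[[0,0,8,0,0,0,0],[0,0,18,0,0,0,0],[0,0,24,0,0,0,0],[0,0,28,0,0,0,0],[0,0,32,0,0,0,0],[0,0,36,0,0,0,0],[0,0,40,0,0,0,0],[0,0,42,0,0,0,0],[0,0,42,0,0,0,0],[0,0,42,0,0,0,0]]]';  python3 -c "
from h import *
p,R,o=pose();print(p,o['ee_rot'],o['grip_width'],o['force'],o['torque'])"; python3 -m handwheel '[[[0,0,1,0,0,0,0],[0,0,2,0,0,0,0],[0,0,3,0,0,0,0],[0,0,3.5,0,0,0,0],[0,0,4,0,0,0,0],[0,0,4,0,0,0,0],[0,0,4,0,0,0,0],[0,0,4,0,0,0,0],[0,0,4,0,0,0,0],[0,0,4,0,0,0,0]]]';  python3 -c "
from h import *
p,R,o=pose();print(p,o['ee_rot'],o['grip_width'],o['force'],o['torque'])"
```

```text
time_s: 12.95
tcp_pos: [0.5944, 0.1688, 0.1283]
ee_rot: [-3.141, 0.0, -1.518]
force: [-0.7, -0.4, -3.8]
grip_width: 0.0536
[0.59435841 0.16880227 0.12828875] [-3.14112513e+00  1.50730581e-04 -1.51794829e+00] 0.05360816744711238 [-0.67830774 -0.44773853 -3.77877035] [ 0.11054226  0.16194815 -0.01134759]
time_s: 14.2
tcp_pos: [0.5947, 0.1689, 0.1278]
ee_rot: [-3.139, 0.0, -1.518]
force: [-9.0, -3.0, 23.0]
grip_width: 0.0535
[0.59467754 0.1688859  0.12782899] [-3.13912081e+00  7.38206932e-05 -1.51822716e+00] 0.053469487919702546 [-9.00159227 -2.9768674  23.03603821] [-0.74363968  2.42083813  0.02789087]
```

Second stud reaches the same hard stop (0.1278, about 27 N). Lift, return over the mat, and check the studs.

```bash
python3 -m handwheel '[[[0,0,-5,0,0,0,0],[0,0,-20,0,0,0,0],[0,0,-45,0,0,0,0],[0,0,-68,0,0,0,0],[0,0,-75,0,0,0,0],[25,0,-75,0,0,0,0],[70,-1,-75,0,0,0,0],[125,-3,-75,0,0,0,0],[180,-4,-75,0,0,0,0],[235,-6,-75,0,0,0,0]]]'; python3 -m handwheel '[[[50,-1,0,0,0,0,0],[100,-2,0,0,0,0,0],[140,-3,0,0,0,0,0],[165,-4,0,0,0,0,0],[178,-4,0,0,0,0,0],[181,-4,0,0,0,0,0],[181,-4,0,0,0,0,0],[181,-4,0,0,0,0,0],[181,-4,0,0,0,0,0],[181,-4,0,0,0,0,0]]]'; python3 - <<'E'
from h import *
p,R,o=pose();im=ctrl.capture('top');im2=ctrl.capture('scene');print(p,o['ee_rot'],o['grip_width'],o['force'])
print(rel([.6265,-.246,.0505],-87))
cv2.imwrite('pics/h2.png',np.hstack([cv2.resize(im[125:222,165:262],(400,400),interpolation=2),cv2.resize(im2[248:328,238:318],(400,400),interpolation=2)])[:,:,::-1])
E
```

```text
time_s: 15.45
tcp_pos: [0.6121, -0.0674, 0.1989]
ee_rot: [3.141, 0.0, -1.518]
force: [0.2, 0.8, -3.5]
grip_width: 0.0537
time_s: 16.7
tcp_pos: [0.6261, -0.2457, 0.1998]
ee_rot: [-3.141, -0.0, -1.517]
force: [-0.7, 0.5, -4.7]
grip_width: 0.0533
[ 0.62607968 -0.24566791  0.19975663] [-3.14148747e+00 -3.13565195e-06 -1.51732981e+00] 0.053292592873455294 [-0.65522357  0.49872613 -4.7276721 ]
(array([ 1.000e-01, -4.000e-01,  1.492e+02]), array([-0.  , -0.  ,  0.05]))
```

View pics/h2.png

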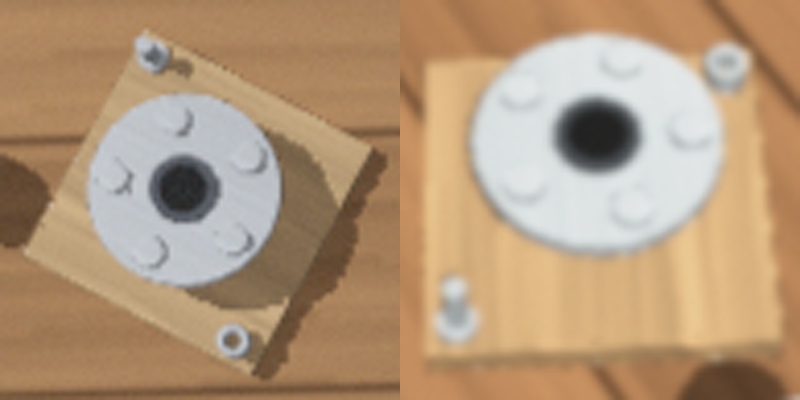

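All five studs now look alike (top crop 250,157 and 150,250; scene 690,130 and 521,90), and the nut and spare stud are unmoved. Lowering the mallet.

```bash
python3 -m handwheel '[[[0,0,20,0,0,0,0],[0,0,55,0,0,0,0],[0,0,95,0,0,0,0],[0,0,125,0,0,0,0],[0,0,140,0,0,0,0],[0,0,146,0,0,0,0],[0,0,148,0,0,0,0],[0,0,149,0,0,0,0],[0,0,149.5,0,0,0,0],[0,0,149.5,0,0,0,0]]]';  python3 -c "
from h import *
p,R,o=pose();print(p,o['ee_rot'],o['grip_width'],o['force'],o['torque'])"
```

```text
time_s: 18.05
tcp_pos: [0.6263, -0.2462, 0.0507]
ee_rot: [-3.141, -0.0, -1.518]
force: [0.3, -0.1, -4.2]
grip_width: 0.0532
[ 0.62625488 -0.24621759  0.0506595 ] [-3.14088284e+00 -3.34210791e-04 -1.51792402e+00] 0.05321664878223955 [ 0.25490196 -0.09440005 -4.18580731] [ 0.00921307 -0.00937776 -0.00227414]
```

Just at the mat; one millimetre more, release, then retreat upward.

```bash
python3 -m handwheel '[[[0,0,0.5,0,0,0,0],[0,0,1,0,0,0,0],[0,0,1,0,0,0,0],[0,0,1,0,0,0,70],[0,0,1,0,0,0,100],[0,0,1,0,0,0,100],[0,0,1,0,0,0,100],[0,0,1,0,0,0,100],[0,0,1,0,0,0,100],[0,0,1,0,0,0,100]]]' && python3 -m handwheel '[[[0,0,-5,0,0,0,100],[0,0,-20,0,0,0,100],[0,0,-50,0,0,0,100],[0,0,-90,0,0,0,100],[0,0,-130,0,0,0,100],[0,0,-160,0,0,0,100],[0,0,-170,0,0,0,100],[0,0,-170,0,0,0,100],[0,0,-170,0,0,0,100],[0,0,-170,0,0,0,100]]]'; python3 - <<'E'
from h import *
p,R,o=pose();im=ctrl.capture('wrist');im2=ctrl.capture('scene');print(p,o['grip_width'],o['force'])
cv2.imwrite('pics/f.png',np.hstack([cv2.resize(im[:,100:460],(400,467)),cv2.resize(im2[60:340,100:340],(400,467))])[:,:,::-1])
E
```

```text
time_s: 19.3
tcp_pos: [0.626, -0.2461, 0.0491]
ee_rot: [3.142, 0.0, -1.518]
force: [0.8, -0.1, 0.6]
grip_width: 0.0877
time_s: 20.55
tcp_pos: [0.6254, -0.2459, 0.2177]
ee_rot: [3.139, 0.001, -1.518]
force: [-0.1, -0.2, 0.4]
grip_width: 0.0878
[ 0.62541358 -0.24592965  0.21766468] 0.08781788950823412 [-0.11715923 -0.23548063  0.38921754]
```

View pics/f.png

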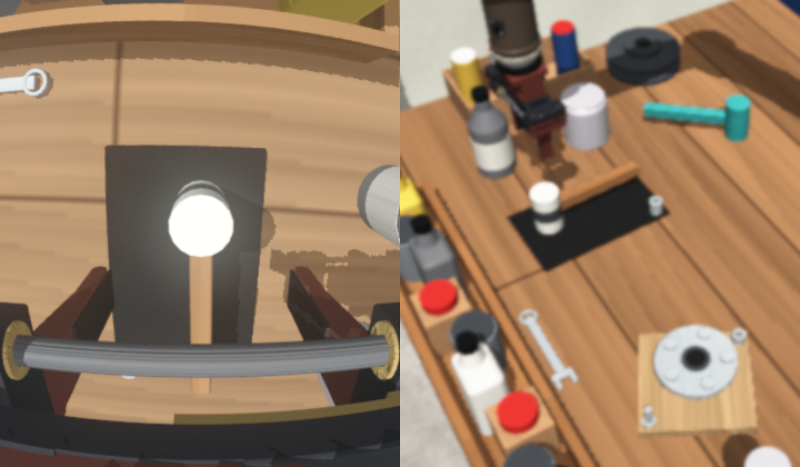

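The mallet stands on the mat where it started (head 545,205 in the right half), the gripper is clear, and the bystanders in view are in place. Handing in.

```bash
python3 -c "
from workcell import ctrl
print(ctrl.finish_job())"
```

```text
the job is handed in; nothing more can be done
None
```

Both proud studs are down on the flange, and the white-headed mallet is back on the mat, released and standing where it started. I handed the job in at about 20.6 s of the 56 s allowed.

- **How it was done:** I gripped the mallet by the sides of its head instead of the suggested point on the handle. I pressed each stud down steadily with the lower face instead of striking it.
- **Seating check:** Each stud met a hard stop at the same tool height, 0.1278 m, where 0.128 m was expected. The push was about 33 N on the first stud and 27 N on the second. In the picture afterwards all five heads look alike.
- **Last checks:** The final picture shows the mallet standing on the mat, the gripper open above it, and every bystander in view in its place. The spray can and filter box were not in that crop.
- **Disagreements:** The top and wrist cameras differed by about 4 mm on the mallet's position, so I used the wrist reading. One wrist estimate was off because it used a pose taken after the picture; I redid it with the right one before gripping. No check failed.

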